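# Hasp and pin on the candle shop's stock cabinet

### The arm

A 6-joint arm with a two-finger parallel gripper is mounted at the origin on the work surface. World frame = base frame: x ahead of the robot, y to its left, z up, the work surface at z = 0. Lengths are in m, angles in rad, forces in N, time in s.
With the tool pointing down it reaches from about 0.325 to 0.9 m from the base axis. Payload 3.5 kg.
Tool frame: the origin (TCP) lies at the very end of the fingers, on their centre line; the grasp point (between the pads) lies 19 mm behind it; z points along the fingers, y is the line along which they close (so a half turn about z gives the same grasp; the last joint's range is limited). The gripper opens to 85 mm and grips with 20 to 120 N. Pads are 22 mm wide; open, the fingers measure 114 mm over their backs; the gripper's body (76 mm by 85 mm) begins 54 mm behind the grasp point. The pads swing forward as they close: fully open they stand 13 mm farther back than shut.
Start: joints at [-1.382, 0.276, -0.026, 1.268, 0, 1.467], TCP at [0.18, -0.599, 0.231] pointing down, gripper open.
Joint ranges: [-3.12, 3.12], [-0.85, 1.88], [-1.08, 1.24], [-1.95, 2.15], [-1.57, 1.53], [-3.14, 3.14]. Speed limits (rad/s): [2.57, 2.57, 3.14, 3.14, 3.14, 3.14].

### API

Orientations are given as a 3x3 rotation matrix whose columns are the frame's x, y, z axes.
In Python, from rig import status, imaging, env gives the robot as it stands.
- The arm moves only by the shell command python3 -m jog 'ROWS' [FORCE]. ROWS is JSON, a list of rows, each a list of 3 entries, a list of its own where there are three numbers: the finger opening in m, from 0 to 0.0854, then the shift along the tool's x, y, z in m, then the turn about the tool's z in rad. A call has 1 to 12 rows; each row shifts and turns the commanded pose from where the row before left it, along the tool's axes as they then stand; what a row does not reach is not made up. A row lasts 1/10 s, in which the tool goes at most 50 mm and 8.59 degrees, less where a joint would pass 70% of its speed; a pose out of reach is approached as far as the arm can. A call with a gripper value outside its range is refused whole. The fingers move at their own pace and stop on an object; FORCE is the grip in N (left out, the last holds). Time passes only in rows, so rows that do not move let the fingers close. It gives the time, the measured TCP pose, the force, the opening and the grip force at its end, in the units of the state.
- status.get_obs(): the state, without advancing time (a new reading comes with each control period).
- imaging.grab_frame(name): name is "side" or "top" or "wrist"; returns a dict with "image" (480x640x3 uint8, blue, green, red), "intrinsics" (3x3 intrinsics, pixels), "rvec" (rotation vector, rad) and "tvec" (3), from world to camera coordinates, as OpenCV has them. Camera axes: x right, y down, z forward; pixel columns grow to the right and rows downward; lengths in m; the calibration is good to about 2 mm. The wrist camera is an equidistant fisheye: a pixel r from the principal point sees the ray r / f radians off the axis. A picture is of the moment at which its call begins. There is no depth.
- env.hand_in(): hands the job in; it is judged then, once.
The state is a dict: "clock": time; "qpos": joint angles; "qvel": joint speeds; "effort": joint torques, N m; "position": TCP position; "tcp_rot": TCP orientation; "contact_force": force on the tool from outside, world axes, zero at the start; "ft_torque": the same for the moment, N m; "width": finger opening in m; "gripper_force": force on a finger pad.
Only numpy, scipy, OpenCV 4.12 (cv2) and the standard library are available. Lean on these libraries where they do the work, as an engineer would, in place of code of your own. Each camera call takes 0.05 s, during which the arm holds its last target. There are 200 camera calls.

### The job

Lock up the small grey stock cabinet: swing its open brass hasp over the staple until it lies flat against the doors, then take the retaining pin out of its wooden block and drop it through the staple loop, in front of the hasp, so that it hangs upright with its collar resting on the loop, and let go. Leave the green candle, the grey gift box and the glass cloche standing where they are.

Things in the scene. Friction and masses are not known exactly. Their poses are not given: they have to be found in the camera images.
- cabinet: Fixed grey two-door cabinet with wooden top, 140 (x) x 240 (y) x 160 (z) mm (its top board 250 mm wide). Origin: centre of its underside. Its own +x points out of the doors, away from the robot; the door face is the plane x = +70 mm. The doors stay shut.
- hasp (a joint): Angle of the brass hasp leaf about its upright hinge line (point hasp_hinge), rad: 0 = shut, pointing to the cabinet's -y, flat along the doors over the staple; 1.57 = straight out along the cabinet's +x; stop at 2.3. Opening turns it anticlockwise seen from above. It stays where left (friction about 0.06 N m), can be pushed shut by a fingertip against its solid end, and stops firmly at 0.
- hasp_hinge (a point): Point on the hasp's upright hinge line, 5 mm in front of the doors, at mid height of the leaf, 130 mm above the counter. Axes as the cabinet's.
- hasp_end (a point): Middle of the hasp leaf's free end edge, 105 mm from the hinge line. The leaf is a brass plate 36 mm high (112 to 148 mm above the counter), 4 mm thick, centred on the hinge line; its slot for the staple runs from 39 to 76 mm from the hinge line and is 12 mm high; from 76 to 105 mm the leaf is solid. Shut, its outer face is 7 mm proud of the doors.
- staple (a point): Where the pin goes: in the staple loop, level with the loop's upper surface, 133.5 mm above the counter, 26 mm in front of the doors, 55 mm from the hinge line to the cabinet's -y. Axes as the cabinet's. The staple is a level U of 7 mm bar, 28 mm wide, 43 mm proud of the doors; its opening, passed vertically, is 14 mm wide (y) and with the hasp shut free from 7 to 36 mm in front of the doors.
- block: Fixed wooden block 60 x 60 x 50 mm (z) with a round, about 13 mm wide hole, 45 mm deep, in the middle of its top, in which the pin stands upright. Origin: centre of its underside. It stands to the left or right of the cabinet.
- pin: Loose retaining pin, 45 to 85 g, upright in the block at the start. Origin: centre of the underside of its collar; z up along the pin. Steel shank 9 mm thick and 40 mm long below the origin, its last 6 mm tapered to 4 mm; collar 26 mm across and 4 mm thick; above it a round wooden grip 14 mm thick from 4 to 49 mm above the origin.
- candle: Bystander: green candle tumbler with a white top, 78 mm across, 87 mm high. Origin: centre of its underside.
- giftbox: Bystander: grey gift box 95 x 95 x 90 mm. Origin: centre of its underside.
- cloche: Bystander: glass dome with a knob on a glass foot 124 mm across, 160 mm high, with a cream candle inside. Origin: centre of its underside.
Mind the look-alikes: they are no part of the job. What is meant by the pin is not blue, and is the smaller of those in its own colour.

How it is judged:
On the way:
1. the hasp lies shut over the staple, with the pin not yet in the loop (value of joint hasp below 0.12 rad and distance between pin and staple above 0.05 m), for 0.2 s.
At the end, for the whole second after the job is handed in: Hasp within 0.12 rad of shut; pin at rest through the loop, tilted under 0.2 rad, origin within 4 mm above / 5 below, 6 mm sideways, 15 mm inwards / 9 outwards of the staple point; candle, gift box, cloche moved under 30 mm and tilted under 0.2 rad (value of joint hasp below 0.12 rad and x of pin in the frame of staple between -0.015 and 0.009 m and y of pin in the frame of staple between -0.006 and 0.006 m and z of pin in the frame of staple between -0.005 and 0.004 m and angle between each of pin, candle, giftbox, cloche's own z axis and vertical below 0.2 rad and linear speed of pin below 0.02 m/s and distance of each of candle, giftbox, cloche from where it was at the start of the episode below 0.03 m); the robot touches nothing.
It fails at once if a bystander (candle, gift box, cloche) is pushed 30 mm or more or knocked over (distance of any of candle, giftbox, cloche from where it was at the start of the episode above 0.03 m or angle between any of candle, giftbox, cloche's own z axis and vertical above 0.5 rad).
It also fails if it takes over 61 s, if anything falls off the work surface, if the arm or the gripper's body presses on something with over 40 N, if the wrist force passes 120 N, or if a joint passes its speed limit or range.

## Working session

There is one attempt and no reset: what is moved stays moved. The work goes in short steps, Python scripts to look and compute and a shell command to move; the robot and the scene stay as the last step left them, time stands still between calls to the robot, and variables do not carry over. Pictures are saved under pics/ and viewed, at most 10 in all, crops included, and the job is handed in when it is done.

```bash
mkdir -p pics
cat > h.py <<'E'
import numpy as np, cv2
from rig import status, imaging, env
def grab(n,f):
    d=imaging.grab_frame(n); cv2.imwrite('pics/'+f,d['image']); np.savez('pics/'+f+'.npz',**d); return d
def ray(f,u,v):
    d=np.load('pics/'+f+'.npz'); K=d['intrinsics']; R=cv2.Rodrigues(d['rvec'])[0]; t=d['tvec'].ravel()
    x=(u-K[0,2])/K[0,0]; y=(v-K[1,2])/K[1,1]
    if 'wrist' in f:
        r=np.hypot(x,y); s=np.sin(r)/r if r>0 else 1; c=np.array([x*s,y*s,np.cos(r)])
    else: c=np.array([x,y,1.])
    return -R.T@t, R.T@c
def at(f,u,v,z):
    o,r=ray(f,u,v); return o+r*(z-o[2])/r[2]
def tri(*a):
    A=np.zeros((3,3));b=np.zeros(3)
    for f,u,v in a:
        o,r=ray(f,u,v); r=r/np.linalg.norm(r); P=np.eye(3)-np.outer(r,r); A+=P;b+=P@o
    return np.linalg.solve(A,b)
def proj(f,p):
    d=np.load('pics/'+f+'.npz'); R=cv2.Rodrigues(d['rvec'])[0]; c=R@np.array(p)+d['tvec'].ravel()
    K=d['intrinsics']
    if 'wrist' in f:
        th=np.arctan2(np.hypot(c[0],c[1]),c[2]); q=c[:2]/np.hypot(c[0],c[1])*th
    else: q=c[:2]/c[2]
    return q[0]*K[0,0]+K[0,2],q[1]*K[1,1]+K[1,2]
E
python3 - <<'E'
from h import *
np.set_printoptions(precision=4,suppress=True)
for n in('top','side'):
    grab(n,n+'0.png'); print(n,ray(n+'0.png',320,240))
s=status.get_obs(); print(s['tcp_rot'],s['position'],s['clock'])
E
```

```text
top (array([ 0.2468, -0.0049,  1.6191]), array([ 0.1537, -0.003 , -0.9882]))
side (array([-0.4077, -0.4042,  0.7577]), array([ 0.7493,  0.3476, -0.5639]))
[[ 0.9577  0.2877 -0.0004]
 [ 0.2877 -0.9577  0.002 ]
 [ 0.0002 -0.002  -1.    ]] [ 0.1797 -0.5979  0.2303] 0.1
```

View pics/top0.png

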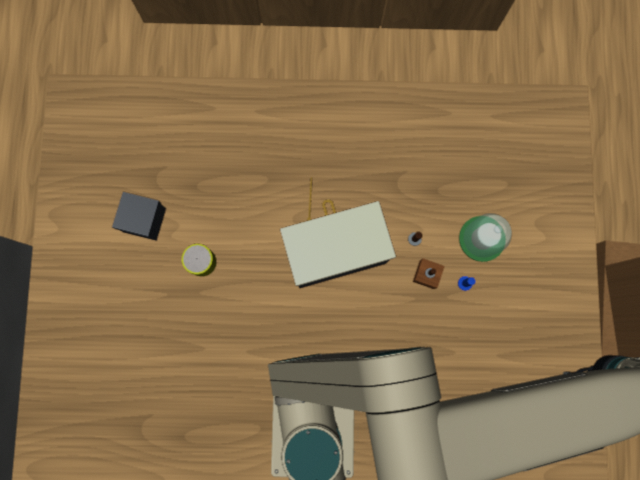

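View pics/side0.png

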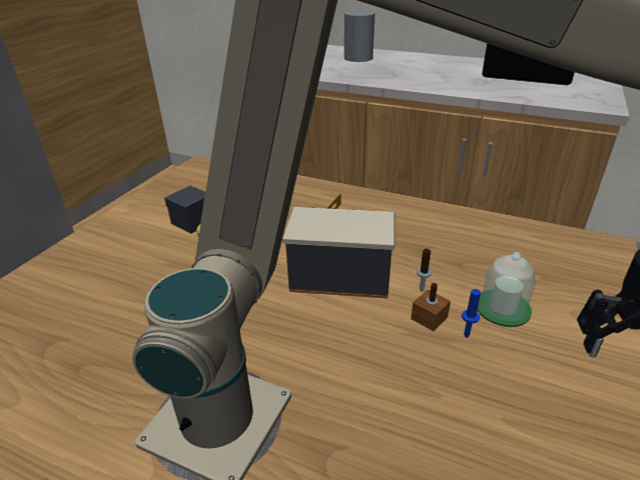

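The top view shows the cabinet's top board with corners about (281,230), (380,203), (394,243) and (297,285). The hasp leaf runs from about (309,218) to (311,179), with the staple near (328,205). The block with its pin is at (430,272), a larger look-alike pin at (415,238) and the blue pin at (466,283). The cloche is at (485,238), the candle at (198,259) and the gift box at (138,215).

Run:
```python
from h import *
i=cv2.imread('pics/top0.png')[165:295,270:450]; cv2.imwrite('pics/c.png',cv2.resize(i,None,fx=4.4,fy=4.4,interpolation=cv2.INTER_CUBIC))
```

```text
(no output)
```

View pics/c.png

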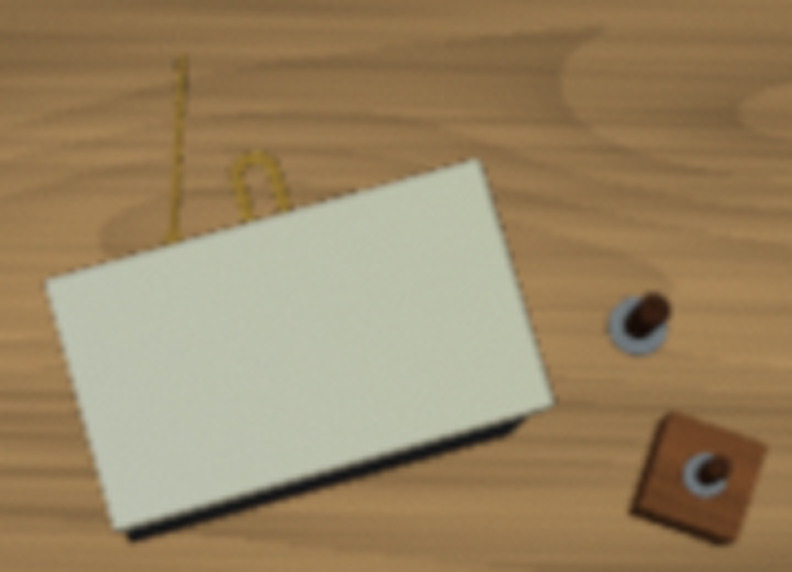

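The crop shows the board corners, the leaf end at crop (182,57), the staple arc at (258,155) and the block pin's collar at (706,474).

Run:
```python
from h import *
np.set_printoptions(precision=4,suppress=True)
f='top0.png'
P=lambda x,y,z: at(f,(x+.5)/4.4-.5+270,(y+.5)/4.4-.5+165,z)
c=np.array([P(*q,.16) for q in((45,282),(478,158),(553,404),(117,530))]);print(c, np.linalg.norm(np.diff(c,axis=0),axis=1))
e=(c[0]-c[1]+c[3]-c[2]); yaw=np.arctan2(-e[0],e[1]); print('yaw',yaw)
x=np.array([np.cos(yaw),np.sin(yaw)]);y=np.array([-x[1],x[0]])
m=c.mean(0)[:2]
for n,q,z in(('leafend',(182,57),.148),('leafhinge',(173,240),.148),('stapleouter',(258,151),.1335),('stL',(232,177),.1335),('stR',(285,190),.1335),('pin',(706,474),.054),('tall',(638,325),.09)):
    w=P(*q,z); print(n,w,(w[:2]-m)@x,(w[:2]-m)@y)
b=[P(*q,.05) for q in((672,412),(767,447),(730,545))];print('block',b,(b[0]+b[2])/2)
K=lambda u,v,z: at(f,u,v,z); print('cloche',K(483,240,0),K(500,230,.15))
```

```text
[[ 0.4995  0.0875  0.16  ]
 [ 0.5732 -0.1491  0.16  ]
 [ 0.4372 -0.1903  0.16  ]
 [ 0.3647  0.0451  0.16  ]] [0.2479 0.1421 0.2464]
yaw 0.30031688244576804
leafend [0.6304 0.0153 0.148 ] 0.17436642395622515 0.016133642594166456
leafhinge [0.5264 0.0183 0.148 ] 0.07589376123332647 0.0497548799450892
stapleouter [ 0.5808 -0.0281  0.1335] 0.11413349574973428 -0.010701756396826356
stL [ 0.5657 -0.0138  0.1335] 0.10389192224599662 0.007483569981234213
stR [ 0.5588 -0.0436  0.1335] 0.08851165516400211 -0.01893725333587352
pin [ 0.4115 -0.2929  0.054 ] -0.12592947230006662 -0.21346888147050352
tall [ 0.4928 -0.2481  0.09  ] -0.03503592994607662 -0.19472886314582297
block [array([ 0.448, -0.274,  0.05 ]), array([ 0.4284, -0.3295,  0.05  ]), array([ 0.3707, -0.3071,  0.05  ])] [ 0.4094 -0.2906  0.05  ]
cloche [ 0.5064 -0.4456  0.    ] [ 0.5077 -0.4468  0.15  ]
```

```bash
python3 -m jog '[[0,[0.03,-0.025,0],0],[0,[0.03,-0.025,0],0],[0,[0.03,-0.025,0],0],[0,[0.03,-0.025,0],0],[0,[0.03,-0.025,0],0],[0,[0.03,-0.025,0],0],[0,[0.03,-0.025,0],0],[0,[0.03,-0.025,0],0],[0,[0.03,-0.025,0],0],[0,[0.03,-0.025,0],0],[0,[0.03,-0.025,0],0],[0,[0.03,-0.025,0],0]]'
python3 -m jog '[[0,[0.03,-0.025,0],0],[0,[0.03,-0.025,0],0],[0,[0.03,-0.025,0],0],[0,[0.03,-0.025,0],0],[0,[0.03,-0.025,0],0],[0,[0.03,-0.025,0],0],[0,[0.03,-0.025,0],0],[0,[0.03,-0.025,0],0],[0,[0,0,0],0],[0,[0,0,0],0]]'
cat >> h.py <<'E'
m=np.array([.4687,-.0517]);x=np.array([np.cos(.3003),np.sin(.3003)]);y=np.array([-x[1],x[0]])
def cab(p): return np.array([(p[:2]-m)@x,(p[:2]-m)@y,p[2]])
def world(c): return np.r_[m+c[0]*x+c[1]*y,c[2]]
def st():
    np.set_printoptions(precision=4,suppress=True)
    s=status.get_obs(); print(s['clock'],cab(s['position']),'yaw',np.arctan2(s['tcp_rot'][1,0],s['tcp_rot'][0,0]),s['tcp_rot'][:,2],s['contact_force'],s['width'],s['gripper_force'])
E
python3 - <<'E'
from h import *
st(); grab('wrist','wrist1.png')
print('tall',tri(('top0.png',418,234),('side0.png',426,251)),'blue',tri(('top0.png',471,280),('side0.png',475,291)))
E
```

```text
clock: 1.3
position: [0.4386, -0.2061, 0.231]
tcp_rot: [[0.958, 0.288, -0.0], [0.288, -0.958, 0.0], [-0.0, -0.0, -1.0]]
contact_force: [0.9, -0.3, -0.9]
width: -0.0001
gripper_force: 0.0
clock: 2.3
position: [0.6102, 0.0535, 0.2305]
tcp_rot: [[0.957, 0.289, -0.002], [0.289, -0.957, -0.0], [-0.002, -0.0, -1.0]]
contact_force: [-0.3, -0.1, 0.7]
width: 0.0001
gripper_force: 0.0
2.3 [0.1663 0.0586 0.2305] yaw 0.29346718080648554 [-0.0018 -0.0004 -1.    ] [-0.285  -0.0726  0.6794] 0.00012169158760983343 0.0
tall [ 0.5001 -0.2522  0.1145] blue [ 0.3868 -0.3792  0.1249]
```

View pics/wrist1.png

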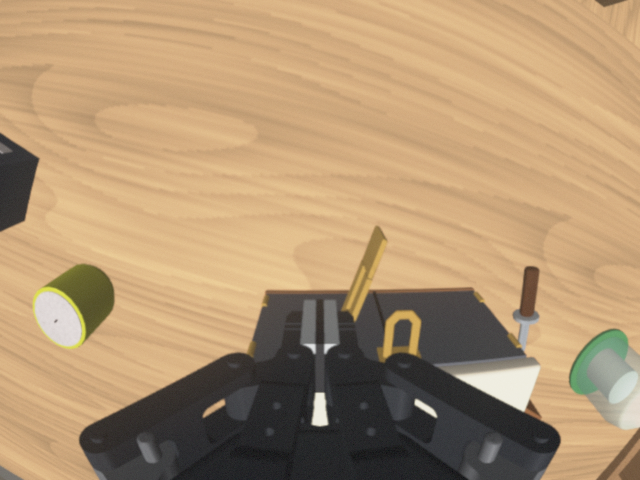

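The wrist view shows the leaf from about (352,318) to (380,235). The staple's U has its outer end near (402,311), and the closed fingers are clear at +y.

```bash
python3 - <<'E'
from h import *
np.set_printoptions(precision=4,suppress=True)
for u,v in((402,311),(386,325),(420,325),(394,345),(411,345)): print(cab(at('wrist1.png',u,v,.1335)))
print('leafend',cab(at('wrist1.png',379,228,.148)))
E
python3 -m jog '[[0,[0,0,0.03],0],[0,[0,0,0.03],0],[0,[0,0,0.032],0],[0,[0,0,0],0],[0,[0,0.011,0],0],[0,[0,0.011,0],0]]'
python3 -c "from h import *;st()"
```

```text
[ 0.1141 -0.0034  0.1335]
[0.1024 0.008  0.1335]
[ 0.1012 -0.0189  0.1335]
[0.0837 0.0002 0.1335]
[ 0.0829 -0.0137  0.1335]
leafend [0.1826 0.0197 0.148 ]
clock: 2.95
position: [0.6184, 0.0304, 0.1415]
tcp_rot: [[0.958, 0.287, 0.003], [0.287, -0.958, -0.001], [0.003, 0.002, -1.0]]
contact_force: [-0.5, 0.5, 0.4]
width: -0.0001
gripper_force: 0.0
2.95 [0.1673 0.0342 0.1415] yaw 0.291419136012568 [ 0.0034 -0.0006 -1.    ] [-0.5357  0.504   0.3606] -5.095091127389908e-05 0.016804828119347803
```

```bash
python3 -m jog '[[0,[-0.005,0.0105,0.002],0],[0,[-0.005,0.0105,0],0],[0,[-0.005,0.0105,0],0],[0,[-0.009,0.009,0],0],[0,[-0.009,0.009,0],0],[0,[-0.009,0.009,0],0],[0,[-0.009,0.004,0],0],[0,[-0.009,0.004,0],0],[0,[-0.009,0.003,0],0],[0,[-0.009,0.003,0],0],[0,[0,0,0],0],[0,[0,0,0],0]]'
python3 -c "from h import *;st();grab('wrist','wrist2.png')"
```

```text
clock: 4.15
position: [0.5638, -0.0592, 0.1374]
tcp_rot: [[0.958, 0.288, 0.003], [0.288, -0.958, 0.003], [0.003, -0.002, -1.0]]
contact_force: [3.1, 3.5, -1.5]
width: 0.0002
gripper_force: 2.1
4.15 [ 0.0886 -0.0353  0.1374] yaw 0.29235007917336914 [ 0.0028  0.0026 -1.    ] [ 3.0868  3.4888 -1.4736] 0.00016380954401650272 2.077265828847885
```

View pics/wrist2.png

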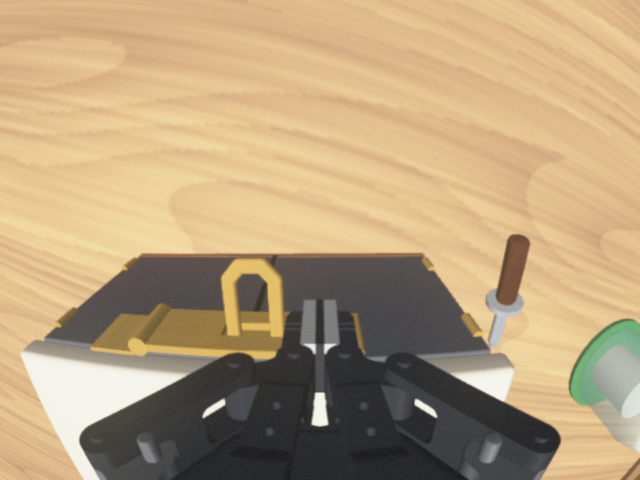

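The hasp now lies against the doors with the staple through its slot. I'll press a little more and re-measure the staple, whose outer end is at (252,262) and side bars at about (222..238) and (268..284).

```bash
python3 - <<'E'
from h import *
np.set_printoptions(precision=4,suppress=True)
for u,v in((252,259),(222,270),(283,275),(237,300),(270,300)): print(cab(at('wrist2.png',u,v,.1335)))
print('leaf top front edge',cab(at('wrist2.png',200,308,.148)),cab(at('wrist2.png',362,316,.148)))
E
python3 -m jog '[[0,[-0.002,0,0],0],[0,[-0.002,0,0],0],[0,[0,0,0],0],[0,[0,0,0],0]]'
python3 -c "from h import *;st()"
```

```text
[ 0.1141 -0.0075  0.1335]
[0.109  0.0064 0.1335]
[ 0.1066 -0.0206  0.1335]
[0.0943 0.001  0.1335]
[ 0.0945 -0.0142  0.1335]
leaf top front edge [0.0975 0.0138 0.148 ] [ 0.0942 -0.0537  0.148 ]
clock: 4.6
position: [0.5636, -0.0593, 0.1377]
tcp_rot: [[0.957, 0.289, 0.01], [0.289, -0.957, 0.005], [0.011, -0.002, -1.0]]
contact_force: [11.4, 6.8, -6.9]
width: -0.0
gripper_force: 6.4
4.6 [ 0.0884 -0.0353  0.1377] yaw 0.29347610133432894 [ 0.0096  0.0051 -0.9999] [11.3749  6.8442 -6.8662] -8.340889337257765e-06 6.3888126611709595
```

```bash
python3 -m jog '[[0,[0.012,0,0],0],[0,[0.012,0,0],0],[0,[0,0,-0.035],0],[0,[0,0,-0.035],0],[0,[0,0,-0.03],0],[0,[-0.03,0.022,0],0],[0,[-0.03,0.022,0],0],[0,[-0.03,0.022,0],0],[0.05,[-0.03,0.022,0],0],[0.05,[-0.03,0.022,0],0],[0.05,[-0.03,0.022,0],0],[0.05,[-0.03,0.022,0],0]]'
python3 -m jog '[[0.05,[-0.025,0.022,0],0],[0.05,[0,0,0.03],0],[0.05,[0,0,0.03],0],[0.05,[0,0,0],0],[0.05,[0,0,0],0]]'
python3 -c "from h import *;st();grab('wrist','wrist3.png')"
```

```text
clock: 5.8
position: [0.424, -0.2634, 0.2373]
tcp_rot: [[0.958, 0.288, -0.002], [0.288, -0.958, -0.0], [-0.002, -0.0, -1.0]]
contact_force: [1.4, -0.7, -0.3]
width: 0.0502
gripper_force: 0.0
clock: 6.3
position: [0.4073, -0.2902, 0.1771]
tcp_rot: [[0.958, 0.288, -0.002], [0.288, -0.958, 0.001], [-0.002, -0.002, -1.0]]
contact_force: [0.1, -0.1, 1.9]
width: 0.0501
gripper_force: 0.0
6.3 [-0.1292 -0.2097  0.1771] yaw 0.2918213668171578 [-0.002  0.001 -1.   ] [ 0.1082 -0.0598  1.867 ] 0.05011679820641958 0.0
```

View pics/wrist3.png

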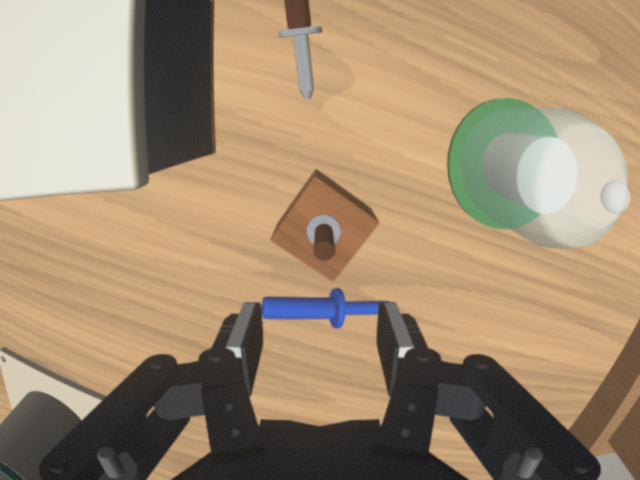

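Run:
```python
from h import *
np.set_printoptions(precision=4,suppress=True)
f='wrist3.png'
o,r=ray(f,320,240); print(o,r)
for p in([.3868,-.3792,.125],[.3868,-.3792,.06],[.3868,-.3792,.0],[.5,-.252,.1145],[.495,-.25,0],[.4115,-.293,.054],[.4115,-.293,.099],[.4073,-.2902,.177]): print(p,proj(f,p))
print('blue z0',at(f,262,308,0.01),at(f,385,308,0.01),at(f,338,308,.0))
print('pin',cab(at(f,323,229,.054)),cab(at(f,324,250,.099)))
b=grab('top','top4.png')['image'].astype(int); k=(b[:,:,0]>120)&(b[:,:,2]<70)&(b[:,:,1]<90)
v,u=np.nonzero(k); print(len(u),u.min(),u.max(),v.min(),v.max(),u.mean(),v.mean())
b=cv2.imread('pics/top0.png').astype(int); k=(b[:,:,0]>120)&(b[:,:,2]<70)&(b[:,:,1]<90)
v,u=np.nonzero(k); print(len(u),u.min(),u.max(),v.min(),v.max(),u.mean(),v.mean())
```

```text
[ 0.4851 -0.2681  0.3203] [-0.2926 -0.0871 -0.9523]
[0.3868, -0.3792, 0.125] (np.float64(442.00172889235307), np.float64(334.39840841931687))
[0.3868, -0.3792, 0.06] (np.float64(418.5867185089999), np.float64(291.1895619888331))
[0.3868, -0.3792, 0.0] (np.float64(403.2517193680377), np.float64(263.71848414837314))
[0.5, -0.252, 0.1145] (np.float64(299.52312271222274), np.float64(90.851765090383))
[0.495, -0.25, 0] (np.float64(302.979351528351), np.float64(107.79219767571394))
[0.4115, -0.293, 0.054] (np.float64(323.8350157297536), np.float64(230.14175503317838))
[0.4115, -0.293, 0.099] (np.float64(324.4943233939494), np.float64(250.10714476462977))
[0.4073, -0.2902, 0.177] (np.float64(317.50464044253835), np.float64(315.6138838160943))
blue z0 [ 0.3089 -0.2631  0.01  ] [ 0.3424 -0.3754  0.01  ] [ 0.3251 -0.3342  0.    ]
pin [-0.1251 -0.213   0.054 ] [-0.1259 -0.2133  0.099 ]Traceback (most recent call last):
  File "<stdin>", line 9, in <module>
    return umr_minimum(a, axis, None, out, keepdims, initial, where)
ValueError: zero-size array to reduction operation minimum which has no identity
```

Both look-alike pins (never standing stably) now lie on the counter. The real pin is still upright in the block, with its collar at (323,229) and grip top at (324,250), which agrees with the top view. Next I grasp it.

```bash
python3 -m jog '[[0.05,[0.0035,0.0035,0.03],0],[0.05,[0,0,0.03],0],[0.05,[0,0,0.03],0],[0.05,[0,0,0.023],0],[0.05,[0,0,0],0],[0,[0,0,0],0],[0,[0,0,0],0],[0,[0,0,0],0],[0,[0,0,0],0],[0,[0,0,0],0]]' 50
python3 -c "from h import *;st()"
```

```text
clock: 7.4
position: [0.4137, -0.2938, 0.0665]
tcp_rot: [[0.958, 0.288, 0.003], [0.288, -0.958, -0.002], [0.003, 0.003, -1.0]]
contact_force: [-0.5, 2.5, 7.0]
width: 0.0124
gripper_force: 48.7
7.4 [-0.1242 -0.2149  0.0665] yaw 0.292000836857781 [ 0.0033 -0.002  -1.    ] [-0.4952  2.5157  6.9547] 0.012355939576850572 48.65540027618408
```

```bash
python3 -m jog '[[0,[0,0,-0.02],0],[0,[0,0,-0.03],0],[0,[0,0,-0.04],0],[0,[0,0,-0.04],0],[0,[0,0,-0.043],0],[0,[0,0,0],0],[0,[0.01,-0.01,0],0],[0,[0.021,-0.02,0],0],[0,[0.025,-0.023,0],0],[0,[0.025,-0.023,0],0],[0,[0.025,-0.023,0],0],[0,[0.025,-0.023,0],0]]'
python3 -m jog '[[0,[0.025,-0.023,0],0],[0,[0.025,-0.023,0],0],[0,[0.02,-0.02,0],0],[0,[0.013,-0.013,0],0],[0,[0.007,-0.006,0],0],[0,[0,0,0],0],[0,[0,0,0],0],[0,[0,0,0.02],0],[0,[0,0,0.02],0],[0,[0,0,0],0],[0,[0,0,0],0]]'
python3 -c "from h import *;st();grab('wrist','wrist5.png')
i=cv2.imread('pics/wrist5.png')[200:400,220:420];cv2.imwrite('pics/c5.png',cv2.resize(i,None,fx=3,fy=3,interpolation=cv2.INTER_CUBIC))"
```

```text
clock: 8.6
position: [0.5019, -0.1358, 0.2355]
tcp_rot: [[0.958, 0.288, -0.003], [0.288, -0.958, 0.001], [-0.002, -0.002, -1.0]]
contact_force: [0.8, -1.2, -0.8]
width: 0.0128
gripper_force: 48.8
clock: 9.7
position: [0.5635, -0.0317, 0.1972]
tcp_rot: [[0.958, 0.286, -0.001], [0.286, -0.958, 0.0], [-0.001, -0.0, -1.0]]
contact_force: [0.5, -1.5, 0.3]
width: 0.0129
gripper_force: 48.8
9.7 [ 0.0965 -0.0089  0.1972] yaw 0.2904562576611691 [-0.0013  0.0001 -1.    ] [ 0.5081 -1.489   0.3281] 0.012850530986586766 48.781070709228516
```

View pics/c5.png

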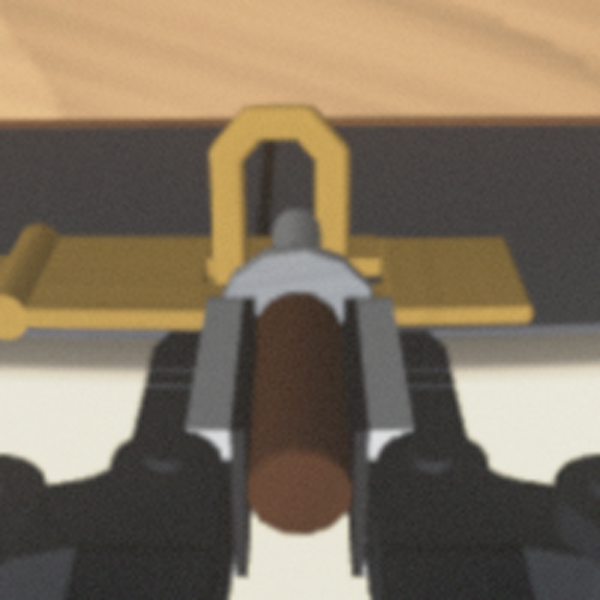

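The pin is held upright with its tip at crop (296,232), and the hasp is flat and shut. The loop's opening is centred at crop x of about 280, so a small sideways correction is needed.

Run:
```python
from h import *
np.set_printoptions(precision=4,suppress=True)
f='wrist5.png'; P=lambda a,b,z: cab(at(f,220+(a+.5)/3-.5,200+(b+.5)/3-.5,z))
for n,a in dict(tip=(296,228,.141),collarL=(228,288,.183),collarR=(372,288,.183),collarfront=(299,250,.183),griptop=(299,483,.23),inL=(245,180,.1335),inR=(315,180,.1335),oL=(209,160,.1335),oR=(350,160,.1335),outer=(280,106,.1335),inner=(280,140,.1335)).items(): print(n,P(*a))
```

```text
tip [ 0.0916 -0.0091  0.141 ]
collarL [0.0995 0.0014 0.183 ]
collarR [ 0.0992 -0.0213  0.183 ]
collarfront [ 0.106  -0.0099  0.183 ]
griptop [ 0.096  -0.0098  0.23  ]
inL [0.0989 0.001  0.1335]
inR [ 0.0987 -0.0129  0.1335]
oL [0.1032 0.008  0.1335]
oR [ 0.1029 -0.0198  0.1335]
outer [ 0.1142 -0.0062  0.1335]
inner [ 0.1072 -0.0061  0.1335]
```

```bash
python3 -m jog '[[0,[0.003,-0.0035,0],0],[0,[0,0,0],0],[0,[0,0,0.01],0],[0,[0,0,0.012],0],[0,[0,0,0.012],0],[0,[0,0,0.008],0],[0,[0,0,0.003],0],[0,[0,0,0],0],[0,[0,0,0],0]]'
python3 -c "from h import *;st();grab('wrist','wrist6.png')
i=cv2.imread('pics/wrist6.png')[200:400,220:420];cv2.imwrite('pics/c6.png',cv2.resize(i,None,fx=3,fy=3,interpolation=cv2.INTER_CUBIC))"
```

```text
clock: 10.65
position: [0.5664, -0.0268, 0.1525]
tcp_rot: [[0.958, 0.288, 0.0], [0.288, -0.958, -0.0], [0.0, 0.0, -1.0]]
contact_force: [1.1, 0.1, -0.3]
width: 0.0125
gripper_force: 48.8
10.65 [ 0.1006 -0.0051  0.1525] yaw 0.2917998648513473 [ 0.0003 -0.0001 -1.    ] [ 1.118   0.1162 -0.2748] 0.012521701878973083 48.78044128417969
```

View pics/c6.png

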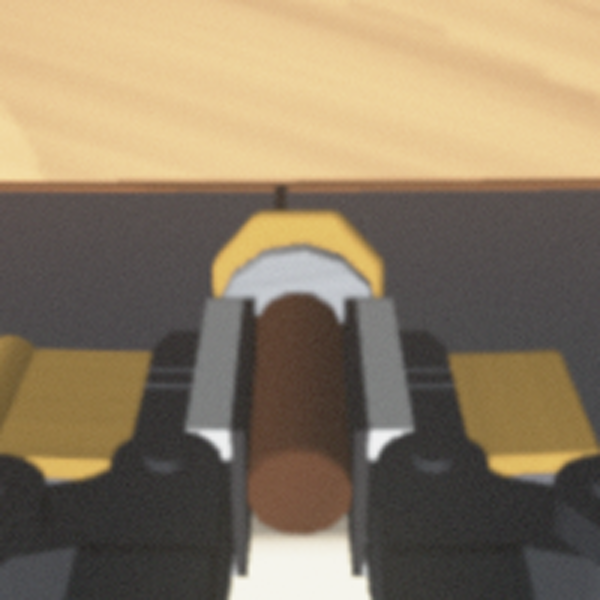

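The shank is in the loop and the collar sits centred on it. I lower it the last bit, release and withdraw upward.

```bash
python3 -m jog '[[0,[0,0,0.001],0],[0,[0,0,0.001],0],[0,[0,0,0],0],[0,[0,0,0],0]]'
python3 -m jog '[[0.02,[0,0,0],0],[0.03,[0,0,0],0],[0.04,[0,0,0],0],[0.05,[0,0,0],0],[0.05,[0,0,0],0],[0.05,[0,0,-0.01],0],[0.05,[0,0,-0.025],0],[0.05,[0,0,-0.03],0],[0.05,[0,0,-0.03],0],[0.05,[0,0,0],0],[0.05,[0,0,0],0]]'
python3 -c "from h import *;st();grab('wrist','wrist7.png')"
```

```text
clock: 11.1
position: [0.5661, -0.0268, 0.1504]
tcp_rot: [[0.958, 0.288, 0.0], [0.288, -0.958, 0.0], [0.0, -0.0, -1.0]]
contact_force: [0.6, 0.1, -0.6]
width: 0.0126
gripper_force: 48.8
clock: 12.2
position: [0.5669, -0.0269, 0.2469]
tcp_rot: [[0.958, 0.288, 0.003], [0.288, -0.958, -0.0], [0.003, 0.001, -1.0]]
contact_force: [-0.3, 0.0, -0.4]
width: 0.05
gripper_force: 0.0
12.2 [ 0.1012 -0.0053  0.2469] yaw 0.2918075242818777 [ 0.0029 -0.0004 -1.    ] [-0.2653  0.0276 -0.3831] 0.05001371739072707 0.0
```

View pics/wrist7.png

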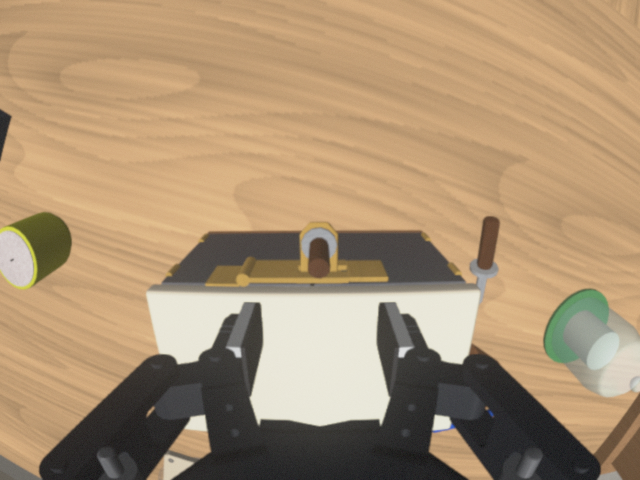

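The pin hangs in the loop, with collar at about (318,240) and grip top at (319,271). The hasp is flat and the bystanders are standing. A quick check of upright and position before handing in.

Run:
```python
from h import *
np.set_printoptions(precision=4,suppress=True)
f='wrist7.png'
print('collar front',cab(at(f,318,229,.1375)),'L',cab(at(f,299.5,241,.1375)),'R',cab(at(f,338,241,.1375)),'top',cab(at(f,319,271,.1825)))
print(proj(f,world([.097,-.006,.1825])),proj(f,world([.110,-.006,.1375])))
```

```text
collar front [ 0.1097 -0.0054  0.1375] L [0.1009 0.0079 0.1375] R [ 0.1007 -0.0196  0.1375] top [ 0.0961 -0.006   0.1825]
(np.float64(319.0322896428304), np.float64(269.66973601863236)) (np.float64(318.8568727537712), np.float64(228.611073779005))
```

Position and tilt match the target.

```bash
python3 -c "from rig import env;print(env.hand_in())"
```

```text
the job is handed in; nothing more can be done
None
```

The hasp is shut flat over the staple, the pin hangs upright in the loop and is released, the candle and cloche stand undisturbed and the arm never went near the gift box; the job is handed in at about 12 s, no verdict was returned, and the two look-alike pins toppled onto the counter during the run.

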